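# Put the geared decorating wheel in gear and bring its pointer to the index post

### The arm

A 6-joint arm with a two-finger parallel gripper is mounted at the origin on a cart in front of the work surface, level with it; the furniture and walls round the work are solid. World frame = base frame: x ahead of the robot, y to its left, z up, the work surface at z = 0. Lengths are in m, angles in rad, forces in N, time in s.
With the tool pointing down it reaches from about 0.375 to 0.925 m from the base axis. Payload 5.7 kg.
Tool frame: the origin (TCP) lies midway between the tips of the shut fingers; the grasp point (between the pads) lies 19 mm behind it; z points along the fingers, x is the direction in which the jaws open and shut, and the axes are right-handed (so a half turn about z gives the same grasp; the last joint's range is limited). The gripper opens to 88 mm and grips with 3 to 60 N. Pads are 20 mm wide; open, the fingers measure 115 mm over their backs; the gripper's body (75 mm by 178 mm) begins 61 mm behind the grasp point.
Start: joints at [-1.351, 0.359, 1.51, -0, 1.272, -0.115], TCP at [0.197, -0.567, 0.202] pointing down, gripper open.
Joint ranges: [-2.97, 2.97], [-1.01, 2.36], [0.21, 2.38], [-0.96, 4.11], [0.2, 2.71], [-2.98, 2.98]. Speed limits (rad/s): [2.39, 2.39, 3.14, 3.14, 3.14, 3.14].

### API

Orientations are given as a unit quaternion [x, y, z, w].
In Python, from bench import move_ptp, servo_line, goto_joints, move_gripper, sleep, inverse_kinematics, capture, PlanningError, close_job, spot_in, silhouettes, current_clock, current_joint_pos, current_qvel, current_joint_torque, current_position, current_orientation, current_force, current_torque, current_finger_gap gives the robot as it stands. Calls block until the motion is done:
- move_ptp(position, orientation): joint-space move of the TCP to a pose.
- servo_line(position, orientation=None, rate=0.15, contact_N=None): straight line of the TCP; orientation=None keeps the orientation; rate is the mean speed in m/s. With contact_N (N) it stops when the force on the tool has changed by that much, and returns True; else False.
- goto_joints(angles): joint-space move.
- move_gripper(opening): finger opening in m; the grip force is fixed at half the most; returns when the fingers have stopped.
- sleep(seconds).
- inverse_kinematics(position, orientation): joint angles nearest the present ones, or None.
- capture(name): name is "scene" or "top" or "wrist"; returns a dict with "image" (400x640x3 uint8, blue, green, red), "range_z" (400x640 float32, m along the optical axis (not along the pixel's ray), 0 where there is no reading), "intrinsics" (3x3 intrinsics, pixels), "R" (3x3) and "t" (3): a world point X has camera coordinates R X + t. Camera axes: x right, y down, z forward; pixel columns grow to the right and rows downward; lengths in m; the calibration is good to about 2 mm. A picture is of the moment at which its call begins.
A pose or a line that the arm cannot do raises PlanningError and nothing moves.
- close_job(): hands the job in, once; it reports no verdict.
Trained networks look in the newest picture that a camera, given by its name, has taken for a name from the list of things; names that differ only in an ending like _2 or _b are one class to them, and where a whole thing is asked for, a point or a joint stands for the part that bears it (a point fixed in the world has none). Each returns a list of dicts, best first, with "conf" (0 to 1); they miss things now and then, are a little off and sometimes report something else, mostly with a low value. They report only what shows in the picture. A call takes as long as a camera call.
- spot_in(camera, query): "xy" ([column, row] in pixels, amid what is visible of it).
- silhouettes(camera, query): "region" (400x640 bool, what is visible of it) and "xy" ([column, row] in pixels, amid what is visible of it).
Readings, each from a call of its own:
- current_clock(): time.
- current_joint_pos(): joint angles.
- current_qvel(): joint speeds.
- current_joint_torque(): joint torques, N m.
- current_position(): TCP position.
- current_orientation(): TCP orientation.
- current_force(): force on the tool from outside, world axes, zero at the start.
- current_torque(): the same for the moment, N m.
- current_finger_gap(): finger opening in m.
Only numpy, scipy, OpenCV 4.12 (cv2) and the standard library are available. Lean on these libraries where they do the work, as an engineer would, in place of code of your own. Each camera call takes 0.05 s, during which the arm holds its last target.

### The job

Put the little geared decorating wheel in gear: ease its gear knob fully down and rock it round until the spring-backed teeth drop into mesh. Then turn the wheel until the pointer ridge on its head points at the index post, and let go with the wheel still in gear. Leave the beaker, the stamp and the wooden rib where they are, and the dish in the middle of the wheel.

Things in the scene. Friction and masses are not known exactly. Their poses are not given: they have to be found in the camera images.
- knob_grip (a point): Grip point of the gear knob, on its vertical axis, 128 mm above the table when the knob is up: a black bar 46 mm long, 16 mm wide, 32 mm high on a 20 mm thick steel neck 27 mm long, over a 68 mm steel flange. The point is 14 mm below the bar's top. x runs along the bar (pinch it across its 16 mm, along y; half a turn gives the same grip), z is up.
- gear_knob: The knob with its flange and six dog teeth below. Origin on its axis, at table level when up; x along the bar. Turns freely either way while up. It meshes in one position every 60 degrees, give or take 4 degrees: held down and turned by up to 60 degrees either way it finds the mesh, and from then on it drives the wheel. Before that, turning it does not move the wheel.
- gear_slide (a joint): How far the gear knob is pushed down, m: 0 raised (starts at 0 to 0.002), 0.006 when the teeth first touch, 0.016 against its stop. About 1.5 N moves it down to 0.006, 10 N on to the stop if the teeth butt. In mesh it stays down when released (5 N lifts it); with teeth butting the spring lifts it again by about 7 mm.
- pinion: Small gear under the knob, always in mesh with the wheel's gear. Origin on the knob's axis at table level; x passes through a tooth of the dog ring it carries. The teeth mesh when the knob's x stands 30 degrees from the pinion's x, or that plus any multiple of 60 degrees; within about 26 degrees of tooth on tooth they butt.
- dog_ring (a joint): How far the six spring-backed dog teeth under the knob have been pressed down into the pinion, m: 0 when up (free, or in mesh with the knob's teeth); 0.010 when they butt against the teeth of a knob held fully down. The spring gives 3 N at 0 and 9 N at 0.010; when the knob is turned to a mesh position the teeth jump up.
- wheel_head (a joint): Turn of the wheel, rad, anticlockwise from above positive; 0 when the pointer points exactly at the index post; starts at 0.45 to 0.8. In mesh the knob drives it the opposite way: 1.5 rad of knob for 1 rad of wheel, with 0.15 rad of play at the knob; about 0.15 N m turns the knob. Stays where it is left.
- wheel_axis (a point): Centre of the wheel head's top face, 55 mm above the table: an aluminium disc of 116 mm diameter over a dark toothed gear. The knob's axis is 105 mm from it, on the side nearer the robot. x runs from the knob's axis to the wheel's axis, z up.
- wheel_pointer (a point): Tip of the pointer: a dark ridge 22 mm long, 10 mm wide and 9 mm high standing radially at the rim of the wheel head, its tip 58 mm from the wheel's axis and 64 mm above the table.
- index_post (a point): Top of the index post, a 10 mm thick pointed steel pin, 78 mm above the table, fixed to the board 80 mm to the left of the wheel's axis (along the machine's +y).
- geared_wheel: The whole machine: a wooden board 262 x 190 mm, fixed to the table, carrying the wheel at the far end and the gear knob at the near end. Origin at the centre of its underside; x from knob to wheel, z up. The knob's axis is at x = -55 mm and the wheel's at x = +50 mm, both at y = 0.
- beaker: Bystander: grey clay beaker, 65 mm wide, 83 mm high, behind the wheel. Origin at the centre of its underside.
- stamp: Bystander: stamp with a black turned handle, 31 mm wide, 91 mm high, standing. Origin at the centre of its underside.
- wooden_rib: Bystander: flat wooden rib, 62 x 96 x 8 mm, lying at the front. Origin at the centre of its underside.
- dish: Bystander: shallow white dish, 67 mm wide, 27 mm high, standing loose in the middle of the wheel head, with which it turns. Origin at the centre of its underside.

How it is judged:
By the outcome, as a careful person would: the job done as asked, in the order asked, and still so for the second after the job is handed in, with the robot touching nothing.
It also fails if it takes over 42 s, if anything falls off the work surface, if the arm or the gripper's body presses on something with over 40 N, if the wrist force passes 120 N, or if a joint passes its speed limit or range.

## Working session

There is one attempt and no reset: what is moved stays moved. The work goes in short steps, each a Python script; the robot and the scene stay as the last script left them, time stands still between calls to the robot, and variables do not carry over. Pictures are saved under pics/ and viewed, and the job is handed in when it is done.

```bash
mkdir -p pics; ls
python3 - <<'E'
from bench import *
import cv2,numpy as np,pickle
for n in ["scene","top"]:
    c=capture(n); cv2.imwrite(f"pics/{n}0.png",c["image"]); pickle.dump(c,open(f"{n}0.pkl","wb"))
    print(n,c["intrinsics"],c["R"],c["t"])
    for q in ["gear_knob","wheel_head","wheel_pointer","index_post","dish","beaker","stamp","wooden_rib","knob_grip","wheel_axis"]:
        try: print(q,[(np.round(d["xy"]),round(d["conf"],2)) for d in spot_in(n,q)[:2]])
        except Exception as e: print(q,e)
print(current_clock())
E
```

```text
pics
scene [[454.43341543   0.         315.33282653]
 [  0.         454.43341543 195.43404434]
 [  0.           0.           1.        ]] [[-0.73273364 -0.68048372 -0.00658153]
 [-0.40864664  0.44771631 -0.79533517]
 [ 0.54415929 -0.58007932 -0.60613418]] [0.34619368 0.34173268 0.86211658]
gear_knob [(array([371., 183.]), 0.93)]
wheel_head [(array([339., 181.]), 0.89)]
wheel_pointer [(array([343., 183.]), 0.92), (array([355., 192.]), 0.43)]
index_post [(array([357., 200.]), 0.95)]
dish [(array([347., 171.]), 0.52)]
beaker [(array([266., 197.]), 0.84)]
stamp [(array([244., 225.]), 0.5), (array([335., 287.]), 0.33)]
wooden_rib [(array([333., 288.]), 0.82), (array([371., 182.]), 0.71)]
knob_grip [(array([369., 183.]), 0.67)]
wheel_axis [(array([360., 197.]), 0.59)]
top [[367.43503948   0.         313.6201505 ]
 [  0.         367.43503948 202.49919388]
 [  0.           0.           1.        ]] [[-1.48674268e-03 -9.99967277e-01  7.95206995e-03]
 [-9.90432183e-01  3.75145883e-04 -1.37999816e-01]
 [ 1.37992317e-01 -8.08115622e-03 -9.90400331e-01]] [-0.09207795  0.55352612  0.85868977]
gear_knob [(array([374., 224.]), 0.8)]
wheel_head [(array([372., 190.]), 0.69)]
wheel_pointer [(array([376., 198.]), 0.8)]
index_post [(array([374., 211.]), 0.67)]
dish [(array([387., 186.]), 0.6), (array([292., 153.]), 0.48)]
beaker [(array([293., 151.]), 0.59)]
stamp [(array([243., 158.]), 0.72)]
wooden_rib [(array([258., 281.]), 0.8)]
knob_grip [(array([374., 209.]), 0.44)]
wheel_axis [(array([374., 215.]), 0.58)]
1.1
```

Run:
```python
import cv2,pickle
for n,(a,b,c,d) in {"scene":(130,330,220,480),"top":(110,310,230,490)}.items():
    im=pickle.load(open(n+"0.pkl","rb"))["image"]
    cv2.imwrite(f"pics/{n}z.png",cv2.resize(im[a:b,c:d],None,fx=3,fy=3,interpolation=cv2.INTER_CUBIC))
```

```text
(no output)
```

View pics/scene0.png

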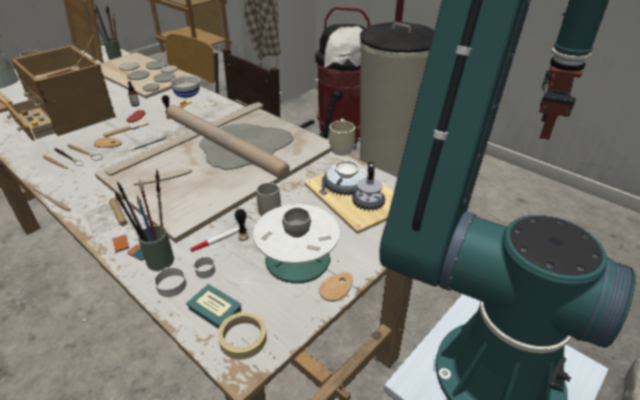

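View pics/scenez.png

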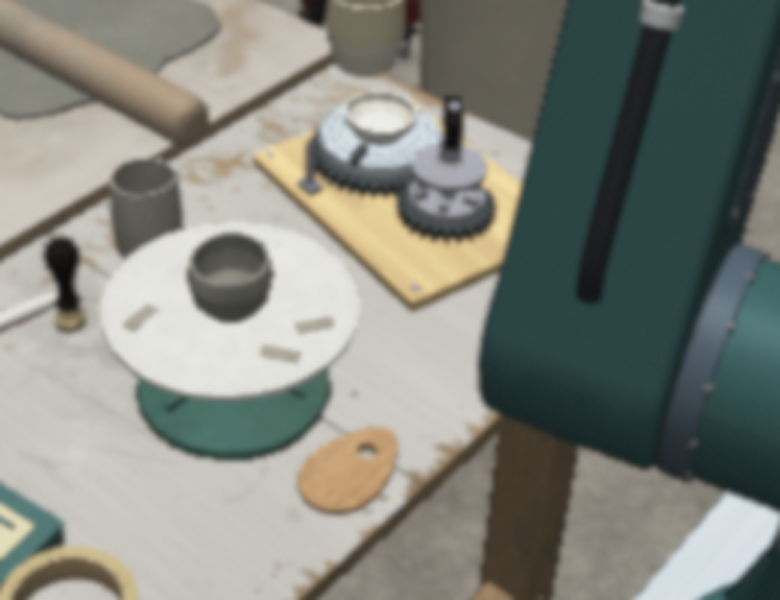

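View pics/topz.png

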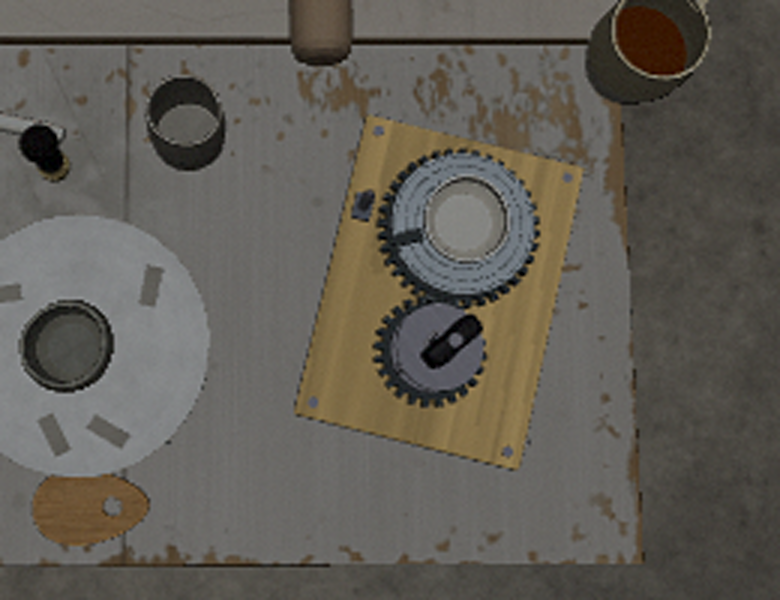

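The zoomed top view shows the bar at about (455,340), the pointer at (405,237), the post at (363,205) and the dish at (466,220). Next I measure these with depth.

```bash
cat > h.py <<'E'
import numpy as np,cv2,pickle
def cloud(c):
    K,R,t,z=c["intrinsics"],c["R"],c["t"],c["range_z"]
    v,u=np.mgrid[0:400,0:640]
    P=np.stack([(u-K[0,2])/K[0,0]*z,(v-K[1,2])/K[1,1]*z,z],-1)
    W=(P-t)@R; W[z<=0]=np.nan
    return W
def px2w(c,u,v,h):
    K,R,t=c["intrinsics"],c["R"],c["t"]
    d=R.T@np.array([(u-K[0,2])/K[0,0],(v-K[1,2])/K[1,1],1]); o=-R.T@t
    return o+d*(h-o[2])/d[2]
def project(c,X):
    K,R,t=c["intrinsics"],c["R"],c["t"]; p=K@(R@np.asarray(X)+t); return p[:2]/p[2]
E
python3 - <<'E'
from h import *
c=pickle.load(open("top0.pkl","rb"));W=cloud(c)
def f(zu,zv): return 230+zu/3-.33,110+zv/3-.33
for n,(u,v,h) in dict(tl=(366,115,.018),tr=(583,170,.018),bl=(296,414,.018),br=(518,470,.018),pin=(440,345,.1),ptip=(388,240,.064),pin_in=(421,234,.064),post=(368,198,.078),dish=(466,218,.08)).items():
    x,y=f(u,v); print(n,px2w(c,x,y,h).round(4),W[int(round(y)),int(round(x))].round(4))
cx,cy=f(455,340)
sub=W[int(cy)-25:int(cy)+25,int(cx)-30:int(cx)+30].reshape(-1,3)
for lo,hi in [(.12,.16),(.135,.15),(.06,.1)]:
    p=sub[(sub[:,2]>lo)&(sub[:,2]<hi)]
    if len(p)>5:
        m=p.mean(0); w,V=np.linalg.eigh(np.cov(p[:,:2].T)); (r,s,a)=cv2.minAreaRect(p[:,:2].astype(np.float32)*1000)
        print(lo,len(p),m.round(4),np.median(p[:,2]),np.degrees(np.arctan2(V[1,1],V[0,1])),r,s,a)
s=pickle.load(open("scene0.pkl","rb"));Ws=cloud(s)
sub=Ws[150:215,340:400].reshape(-1,3);p=sub[(sub[:,2]>.12)&(sub[:,2]<.16)]
print(len(p),p.mean(0),p[:,2].max(),p.min(0),p.max(0))
for nm in["ptip"]: pass
W2=W[120:215,345:420].reshape(-1,3)
p=W2[(W2[:,2]>.05)&(W2[:,2]<.058)]; print("head",cv2.minEnclosingCircle((p[:,:2]*1000).astype(np.float32)),np.median(p[:,2]))
E
```

```text
tl [ 0.6968 -0.1902  0.018 ] [ 0.6968 -0.191   0.0182]
tr [ 0.649  -0.3733  0.018 ] [ 0.654  -0.3788  0.0009]
bl [ 0.4442 -0.1288  0.018 ] [ 0.4437 -0.1289 -0.0022]
br [ 0.3987 -0.3094  0.018 ] [ 0.3995 -0.3088  0.0174]
pin [ 0.4943 -0.2337  0.1   ] [ 0.4902 -0.2252  0.143 ]
ptip [ 0.5808 -0.2008  0.064 ] [ 0.5841 -0.2039  0.0402]
pin_in [ 0.5856 -0.2272  0.064 ] [ 0.5848 -0.2271  0.0641]
post [ 0.6119 -0.1838  0.078 ] [ 0.6128 -0.1839  0.07  ]
dish [ 0.5955 -0.2601  0.08  ] [ 0.5996 -0.2636  0.0632]
0.12 166 [ 0.4941 -0.2351  0.1395] 0.1404437238611251 130.47945891350923 (494.6006164550781, -236.4366455078125) (15.700265884399414, 45.367340087890625) 40.74061965942383
0.135 152 [ 0.4945 -0.2361  0.1406] 0.14061204475712474 130.53291880411516 (494.6728820800781, -236.59097290039062) (15.645649909973145, 45.08500671386719) 40.463470458984375
0.06 499 [ 0.4936 -0.2335  0.0815] 0.08124703713543914 -146.6922272900003 (495.3634948730469, -236.559814453125) (65.3406753540039, 65.19219970703125) 89.60337829589844
103 [ 0.48668674 -0.22787999  0.13603757] 0.14617911111055523 [ 0.47229406 -0.25241488  0.12048795] [ 0.50980769 -0.21360841  0.14617911]
head ((647.96435546875, -233.5743408203125), 116.56713104248047) 0.05490911533144159
```

```bash
cat >> h.py <<'E'
from scipy.spatial.transform import Rotation as Ro
def quat(phi):
    c,s=np.cos(phi),np.sin(phi)
    return Ro.from_matrix([[c,s,0],[s,-c,0],[0,0,-1]]).as_quat()
K=np.array([.4943,-.2367]); YAW=np.radians(-14)
E
python3 - <<'E'
from h import *
from bench import *
for d in (40.5,220.5,130,-140):
  for z in (.109,.16):
    print(d,z,inverse_kinematics([*K,z],quat(np.radians(d))))
print(Ro.from_quat(current_orientation()).as_matrix().round(2))
q=inverse_kinematics([*K,.18],quat(np.radians(40.5-180)))
print(q)
print(current_clock())
E
```

```text
40.5 0.109 [-5.72644094e-01  3.88110518e-01  1.72824429e+00 -4.44089210e-16
  1.02523785e+00 -1.27950244e+00]
40.5 0.16 [-5.72644094e-01  3.27338201e-01  1.67393723e+00 -4.44089210e-16
  1.14031722e+00 -1.27950244e+00]
220.5 0.109 [-5.72644094e-01  3.88110518e-01  1.72824429e+00 -4.44089210e-16
  1.02523785e+00  1.86209021e+00]
220.5 0.16 [-5.72644094e-01  3.27338201e-01  1.67393723e+00 -4.44089210e-16
  1.14031722e+00  1.86209021e+00]
130 0.109 [-5.72644094e-01  3.88110518e-01  1.72824429e+00 -4.44089210e-16
  1.02523785e+00 -2.84157212e+00]
130 0.16 [-5.72644094e-01  3.27338201e-01  1.67393723e+00 -4.44089210e-16
  1.14031722e+00 -2.84157212e+00]
-140 0.109 [-5.72644094e-01  3.88110518e-01  1.72824429e+00 -4.44089210e-16
  1.02523785e+00  1.87081686e+00]
-140 0.16 [-5.72644094e-01  3.27338201e-01  1.67393723e+00 -4.44089210e-16
  1.14031722e+00  1.87081686e+00]
[[ 0.33 -0.94 -0.  ]
 [-0.94 -0.33  0.  ]
 [-0.   -0.   -1.  ]]
[-5.72644094e-01  3.05987885e-01  1.65020068e+00 -4.44089210e-16
  1.18540409e+00  1.86209021e+00]
1.1
```

Run:
```python
from h import *
from bench import *
p=np.radians(220.5)
move_ptp([*K,.185],quat(p)); print(current_clock())
move_gripper(.05)
servo_line([*K,.109],rate=.08,contact_N=8); print(current_position(),current_force(),current_clock())
c=capture("wrist"); cv2.imwrite("pics/w1.png",c["image"])
move_gripper(.0); print(current_finger_gap(),current_force(),current_torque(),current_clock())
c=capture("top"); cv2.imwrite("pics/t1.png",c["image"])
```

```text
2.825
[ 0.49473538 -0.2369732   0.10946392] [ 0.5153912  -0.11475328 -0.08606647] 4.675
0.015348708606699115 [-1.1854371  -0.4438467   0.47881409] [-0.04738889  0.08539824 -0.0209567 ] 5.35
```

View pics/w1.png

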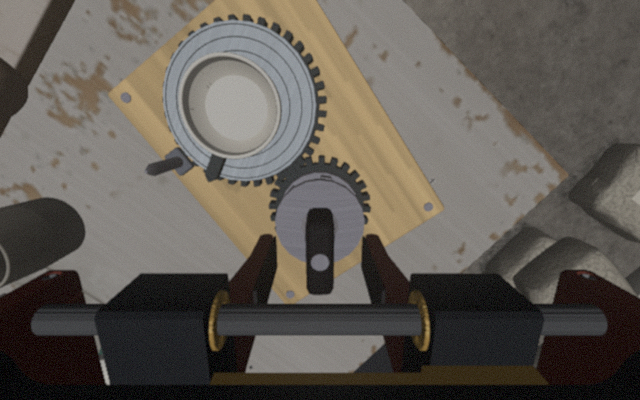

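View pics/t1.png

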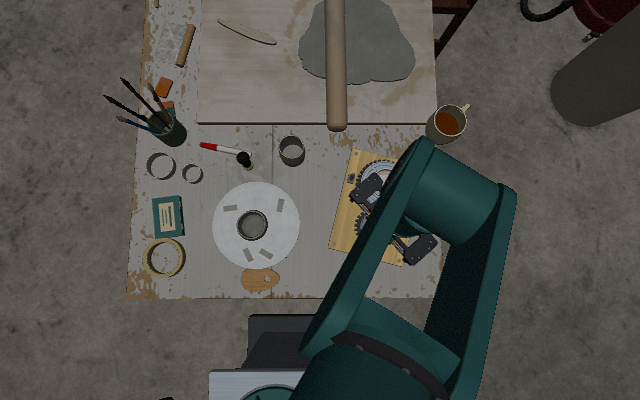

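The wrist view shows the bar centred between the fingers, at about (320,250). The pointer is at (216,166), the post at (165,163) and the dish at (230,105). The finger gap confirms the grip, so I push the knob down.

Run:
```python
from h import *
from bench import *
z0=current_position()[2]
for dz in (.006,.010,.014,.0165):
    r=servo_line([*K,z0-dz],rate=.02,contact_N=25)
    print(dz,r,current_position().round(4),current_force().round(2),current_torque().round(3),current_finger_gap())
print(current_clock())
c=capture("wrist"); cv2.imwrite("pics/w2.png",c["image"]); pickle.dump(c,open("w2.pkl","wb"))
```

```text
0.006 False [ 0.4942 -0.2367  0.1027] [-0.46 -1.27 -1.88] [-0.188  0.034  0.038] 0.015428307563246584
0.01 False [ 0.4943 -0.2368  0.099 ] [-1.01 -1.99  1.85] [-0.102  0.242 -0.034] 0.01587273519394099
0.014 False [ 0.4943 -0.2368  0.0953] [-2.15 -0.78  5.24] [-0.066  0.394  0.012] 0.015498999714534575
0.0165 False [ 0.4945 -0.2369  0.0938] [-4.81  0.69 14.92] [0.216 0.852 0.042] 0.015696526930926928
6.825
```

View pics/w2.png

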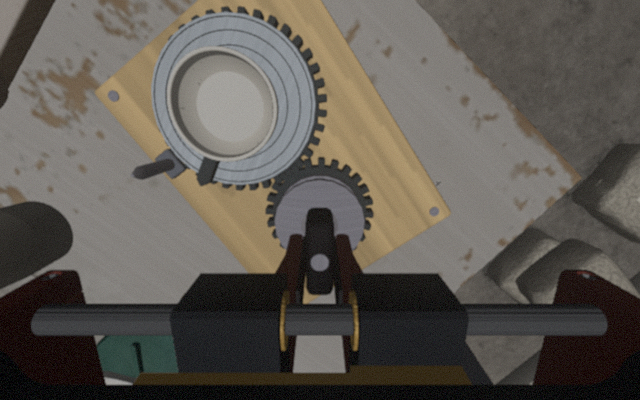

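Run:
```python
from h import *
from bench import *
q=current_joint_pos().copy(); f0=current_force()[2]; print(q.round(3))
for i in range(11):
    q[5]-=np.radians(6); goto_joints(q)
    f=current_force();t=current_torque()
    print(i,round(current_joint_pos()[5],3),current_position()[2].round(4),f.round(2),t.round(3),round(current_clock(),2))
    if f[2]<f0-5: break
c=capture("wrist"); cv2.imwrite("pics/w3.png",c["image"]); pickle.dump(c,open("w3.pkl","wb"))
```

```text
[-0.573  0.408  1.743 -0.     0.99   1.862]
0 1.757 0.0945 [-2.8  -0.34  8.8 ] [0.122 0.532 0.116] 7.12
```

View pics/w3.png

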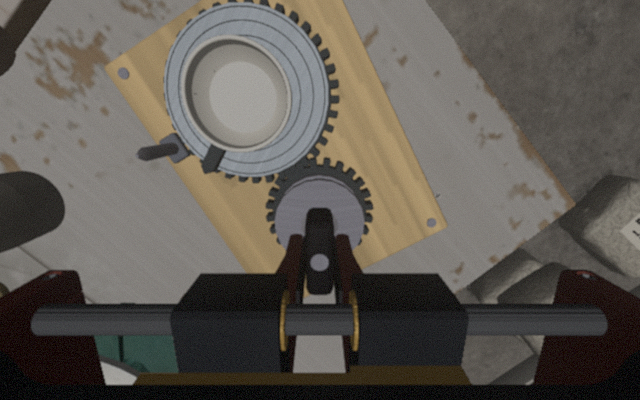

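Run:
```python
from h import *
from bench import *
q6=current_joint_pos()[5]; phi=np.radians(220.5)+(1.862-q6)
servo_line([*K,.0928],quat(phi),rate=.02)
print(current_position()[2],current_force().round(2),current_torque().round(3))
q=inverse_kinematics([*K,.0928],quat(phi)); print(q.round(3))
prev=current_force()[2]
for i in range(10):
    q[5]-=np.radians(6); goto_joints(q)
    f=current_force();t=current_torque()
    print(i,round(current_joint_pos()[5],3),current_position()[2].round(4),f.round(2),t.round(3),round(current_clock(),2))
    if f[2]<prev-4: break
c=capture("wrist"); cv2.imwrite("pics/w4.png",c["image"]); pickle.dump(c,open("w4.pkl","wb"))
```

```text
0.0938432781617095 [-3.84  0.88 11.52] [0.158 0.728 0.135]
[-0.573  0.409  1.744 -0.     0.989  1.757]
0 1.652 0.0938 [-3.56  0.56 12.29] [0.148 0.646 0.105] 7.67
1 1.547 0.0938 [-3.57  1.44 11.96] [ 0.126  0.682 -0.001] 7.92
2 1.443 0.0938 [-3.69  0.4  11.05] [ 0.132  0.643 -0.005] 8.18
3 1.338 0.0938 [-3.43  0.25 10.85] [0.162 0.593 0.   ] 8.43
4 1.233 0.0938 [-2.65 -0.33 11.65] [0.192 0.639 0.035] 8.68
5 1.128 0.0938 [-3.21  0.85 11.74] [ 0.184  0.616 -0.003] 8.93
6 1.024 0.0938 [-3.49  1.86 11.33] [ 0.299  0.617 -0.001] 9.18
7 0.919 0.0938 [-3.44  1.15 10.82] [ 0.253  0.602 -0.03 ] 9.43
8 0.814 0.0938 [-2.37  0.93 12.66] [ 0.222  0.612 -0.042] 9.68
9 0.709 0.0938 [-2.66  1.29 11.42] [ 0.285  0.631 -0.028] 9.93
```

View pics/w4.png

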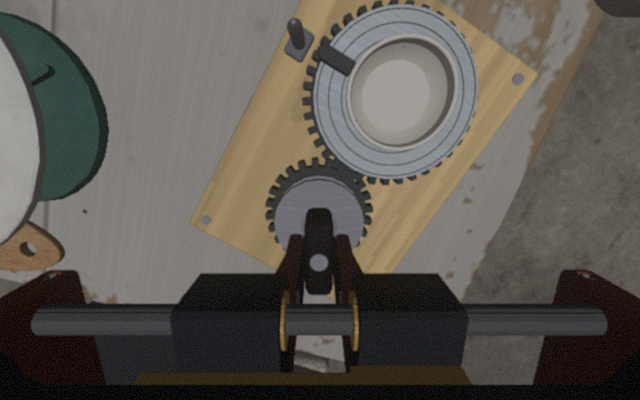

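```bash
cat >> h.py <<'E'
AX=K+.105*np.array([np.cos(YAW),np.sin(YAW)])
POST=AX+.08*np.array([-np.sin(YAW),np.cos(YAW)])
def dot(c,name="wrist"):
    from bench import silhouettes
    for s in silhouettes(name,"wheel_pointer")[:2]:
        v,u=np.nonzero(s["region"])
        P=np.array([px2w(c,a,b,.064) for a,b in zip(u,v)])[:,:2]
        m=P.mean(0)-AX
        print("ptr",round(s["conf"],2),s["xy"],len(P),"r",np.linalg.norm(m).round(4),"wheel",round(np.arctan2(m[1],m[0])-np.pi/2-YAW,3))
E
python3 - <<'E'
from h import *
for n,a in dict(w2=[(203,182),(212,160),(207,171)],w3=[(206,172),(215,151),(211,161)],w4=[(318,47),(352,72),(335,58)]).items():
    c=pickle.load(open(n+".pkl","rb"))
    print(n,"post",project(c,[*POST,.078]),"axis",project(c,[*AX,.055]),"knobtop",project(c,[*K,.126]))
    for p in a:
        m=px2w(c,*p,.064)[:2]-AX; print(np.linalg.norm(m).round(4),round(np.arctan2(m[1],m[0])-np.pi/2-YAW,3))
E
```

```text
w2 post [129.45688749 177.71864878] axis [230.60361267 106.22951613] knobtop [317.06736627 263.99187859]
0.0566 0.559
0.0389 0.595
0.0478 0.567
w3 post [133.57426218 157.85041768] axis [243.2748609   97.11314224] knobtop [316.750397   263.18826831]
0.0584 0.555
0.0416 0.549
0.0494 0.556
w4 post [289.2759213   19.63467634] axis [393.07447682  96.19043397] knobtop [315.67424645 261.20842507]
0.0597 0.024
0.0332 0.087
0.047 0.03
```

The wheel has moved from about 0.56 to about 0.03 rad, so the teeth are in mesh. In w4 the pointer tip is at (318,47), close to the post at (295,22). Next I refine the angle from this same image.

```bash
cat >> h.py <<'E'
def fine(c,verbose=True):
    from scipy.optimize import least_squares
    W=cloud(c).reshape(-1,3); d=np.linalg.norm(W[:,:2]-AX,axis=1)
    top=W[(np.abs(W[:,2]-.055)<.003)&(d<.07)]
    # rim: outermost point per angular bin
    a=np.arctan2(*(top[:,:2]-AX).T[::-1]); dd=np.linalg.norm(top[:,:2]-AX,axis=1)
    rim=[]
    for k in range(72):
        s=(a>=-np.pi+k*np.pi/36)&(a<-np.pi+(k+1)*np.pi/36)
        if s.sum()>3: rim.append(top[s][np.argmax(dd[s]),:2])
    rim=np.array(rim)
    r=least_squares(lambda p:np.linalg.norm(rim-p[:2],axis=1)-p[2],[*AX,.058],loss="soft_l1",f_scale=.001).x
    ptr=W[(W[:,2]>.0605)&(W[:,2]<.068)&(np.linalg.norm(W[:,:2]-r[:2],axis=1)>.037)&(np.linalg.norm(W[:,:2]-r[:2],axis=1)<.061)]
    post=W[(W[:,2]>.058)&(W[:,2]<.085)&(np.linalg.norm(W[:,:2]-POST,axis=1)<.018)]
    pm=ptr[:,:2].mean(0)-r[:2]; qm=post[:,:2].mean(0)-r[:2] if len(post) else [np.nan]*2
    A=lambda v:np.arctan2(v[1],v[0])
    print("centre",r.round(4),len(rim),"nominal",AX.round(4),"ptr",len(ptr),np.linalg.norm(pm).round(4),A(pm).round(3),"post",len(post),np.linalg.norm(qm).round(4),A(qm).round(3),"nominal",round(np.pi/2+YAW,3),"wheel",round(A(pm)-A(qm),3),round(A(pm)-np.pi/2-YAW,3))
    return A(pm)-A(qm)
E
python3 - <<'E'
from h import *
from bench import *
for n in("top0","w2","w3","w4"): print(n); fine(pickle.load(open(n+".pkl","rb")))
im=pickle.load(open("w4.pkl","rb"))["image"][0:200,250:500]
cv2.imwrite("pics/w4z.png",cv2.resize(im,None,fx=3,fy=3,interpolation=cv2.INTER_CUBIC))
E
```

```text
top0
centre [ 0.5964 -0.2625  0.057 ] 70 nominal [ 0.5962 -0.2621] ptr 39 0.0481 1.846 post 17 0.0798 1.336 nominal 1.326 wheel 0.509 0.519
w2
centre [ 0.5958 -0.2638  0.0576] 70 nominal [ 0.5962 -0.2621] ptr 383 0.05 1.853 post 268 0.0774 1.333 nominal 1.326 wheel 0.52 0.526
w3
centre [ 0.5958 -0.2638  0.0576] 70 nominal [ 0.5962 -0.2621] ptr 396 0.0498 1.851 post 269 0.0775 1.332 nominal 1.326 wheel 0.518 0.524
w4
centre [ 0.5955 -0.2639  0.0576] 71 nominal [ 0.5962 -0.2621] ptr 600 0.0485 1.355 post 274 0.0787 1.336 nominal 1.326 wheel 0.019 0.029
```

View pics/w4z.png

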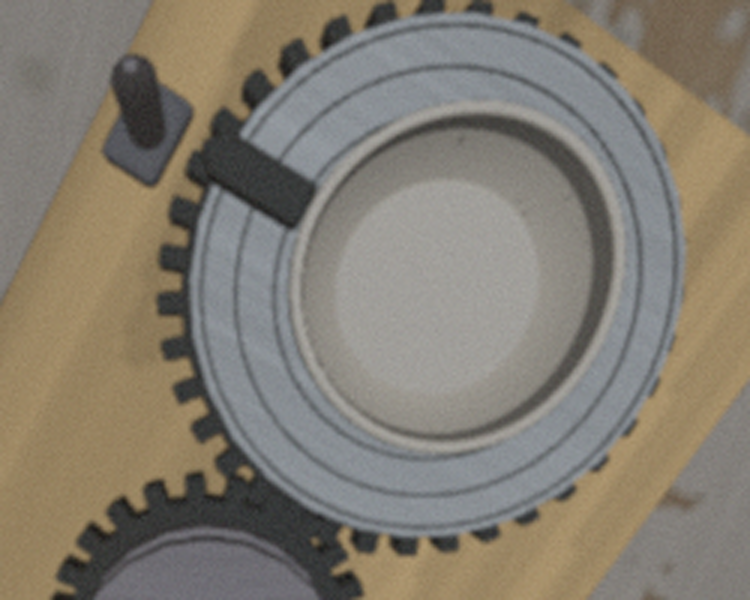

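Run:
```python
from h import *
from bench import *
q6=current_joint_pos()[5]; phi=np.radians(220.5)+(1.862-q6)
q=inverse_kinematics([*K,.0928],quat(phi)); q[5]=.709-.033
goto_joints(q)
c=capture("wrist"); fine(c)
# relax downward push, keep turn
p=current_position(); servo_line([*K,.0938],rate=.02); print(current_force().round(2),current_torque().round(3),current_clock())
move_gripper(.05); sleep(.2)
c=capture("wrist"); fine(c); print(current_force().round(2),current_clock())
cv2.imwrite("pics/w5.png",c["image"])
W=cloud(c).reshape(-1,3); s=W[(np.linalg.norm(W[:,:2]-K,axis=1)<.03)]
h=np.histogram(s[:,2],bins=np.arange(.05,.15,.004)); print(h)
```

```text
centre [ 0.5955 -0.2639  0.0576] 72 nominal [ 0.5962 -0.2621] ptr 600 0.0485 1.356 post 271 0.0786 1.338 nominal 1.326 wheel 0.018 0.029
[-1.61  1.03  4.47] [ 0.162  0.234 -0.066] 10.525
centre [ 0.5956 -0.2639  0.0576] 72 nominal [ 0.5962 -0.2621] ptr 598 0.0485 1.358 post 273 0.0786 1.338 nominal 1.326 wheel 0.02 0.031
[-0.61  0.13  0.14] 11.4833
(array([   0,    0,    0, 2042, 1297,   12,    0,    0,    0,    1,    6,
          8,   45,   48,   53,   63,  160,  267, 1858,  310,  128,  152,
        140,  167]), array([0.05 , 0.054, 0.058, 0.062, 0.066, 0.07 , 0.074, 0.078, 0.082,
       0.086, 0.09 , 0.094, 0.098, 0.102, 0.106, 0.11 , 0.114, 0.118,
       0.122, 0.126, 0.13 , 0.134, 0.138, 0.142, 0.146]))
```

View pics/w5.png

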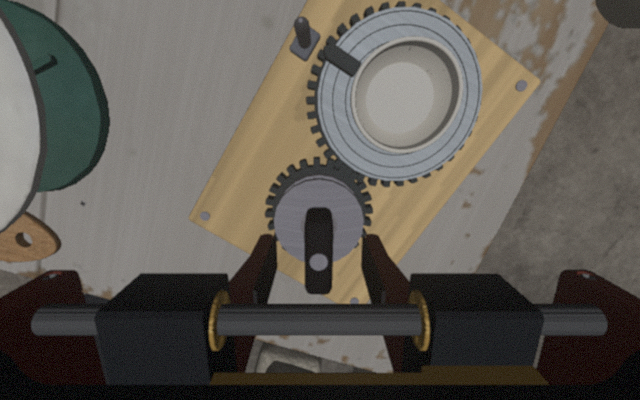

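```bash
cat >> h.py <<'E'
def circ(W,guess,z,tol,r0,lo=-np.pi):
    from scipy.optimize import least_squares
    top=W[(np.abs(W[:,2]-z)<tol)]; v=top[:,:2]-guess; dd=np.linalg.norm(v,axis=1); m=dd<r0+.004; top=top[m];v=v[m];dd=dd[m]
    a=np.arctan2(v[:,1],v[:,0]); rim=[]
    for k in range(72):
        s=(a>=-np.pi+k*np.pi/36)&(a<-np.pi+(k+1)*np.pi/36)
        if s.sum()>3 and dd[s].max()>r0-.006: rim.append(top[s][np.argmax(dd[s]),:2])
    rim=np.array(rim)
    f=least_squares(lambda p:np.linalg.norm(rim-p[:2],axis=1)-r0,[*guess],loss="soft_l1",f_scale=.0007)
    return f.x,len(rim)
E
python3 - <<'E'
from h import *
from bench import *
c=capture("wrist"); pickle.dump(c,open("w6.pkl","wb"))
for n,z in(("w6",.0655),("w4",.0655),("w2",.0655),("top0",.0812)):
    W=cloud(pickle.load(open(n+".pkl","rb"))).reshape(-1,3)
    k,nk=circ(W,K,z,.003,.034); h,nh=circ(W,AX,.055,.003,.058)
    d=h-k; print(n,k.round(4),nk,h.round(4),nh,np.linalg.norm(d).round(4),"post angle",round(np.arctan2(d[1],d[0])+np.pi/2,3))
# ridge sides: line fit of ridge
c=pickle.load(open("w6.pkl","rb")); W=cloud(c).reshape(-1,3); r=circ(W,AX,.055,.003,.058)[0]
dd=np.linalg.norm(W[:,:2]-r,axis=1)
p=W[(W[:,2]>.0605)&(W[:,2]<.068)&(dd>.036)&(dd<.061)][:,:2]
(cx,cy),s,a=cv2.minAreaRect(((p-r)*1000).astype(np.float32)); print((cx,cy),s,a,np.arctan2(cy,cx))
W3=cloud(c); q=W[(W[:,2]>.072)&(np.linalg.norm(W[:,:2]-POST,axis=1)<.018)]; print(q.mean(0),len(q),q[:,2].max(), np.arctan2(*(q.mean(0)[:2]-r)[::-1]))
E
```

```text
w6 [ 0.4938 -0.2382] 64 [ 0.5955 -0.2639] 72 0.1049 post angle 1.324
w4 [ 0.4936 -0.2383] 52 [ 0.5955 -0.2639] 71 0.1051 post angle 1.325
w2 [ 0.4939 -0.2378] 51 [ 0.5958 -0.2637] 70 0.1051 post angle 1.322
top0 [ 0.4952 -0.237 ] 64 [ 0.5965 -0.2624] 70 0.1044 post angle 1.325
(10.401484489440918, 47.303531646728516) (25.02741813659668, 10.333395004272461) 78.25303649902344 1.3543527424178672
[ 0.61453292 -0.1869632   0.07466082] 85 0.07825085316451512 1.3282932050804312
```

Three independent estimates put the post at 1.325 rad and the pointer at 1.355, so the wheel is about 0.03 rad short. I'll regrip and nudge it.

```bash
cat >> h.py <<'E'
def wheel(c):
    W=cloud(c).reshape(-1,3); r=circ(W,AX,.055,.003,.058)[0]
    dd=np.linalg.norm(W[:,:2]-r,axis=1)
    p=W[(W[:,2]>.0605)&(W[:,2]<.068)&(dd>.036)&(dd<.061)][:,:2]
    m=p.mean(0)-r; return np.arctan2(m[1],m[0])-1.325
E
python3 - <<'E'
from h import *
from bench import *
q=current_joint_pos().copy(); print(q[5])
move_gripper(0)
w=wheel(capture("wrist")); print("start",w,current_finger_gap())
for i in range(14):
    if w<0.004: break
    q[5]-=min(.03,max(.012,w*1.0)); goto_joints(q)
    w=wheel(capture("wrist")); print(round(q[5],3),round(w,4),current_force().round(1),current_torque()[2].round(3))
move_gripper(.05); sleep(.2)
c=capture("wrist"); print("rel",wheel(c),current_clock(),current_force().round(2)); cv2.imwrite("pics/w7.png",c["image"])
E
```

```text
0.6760010642737894
start 0.030604726161508555 0.015952177555692924
0.646 0.0135 [-0.5  1.6  0.1] -0.024
0.633 0.0066 [-0.9  1.6  0.9] -0.098
0.621 -0.0023 [-0.4  2.   1.3] -0.058
rel -0.0015012730441972266 14.0667 [0.44 0.   0.23]
```

View pics/w7.png

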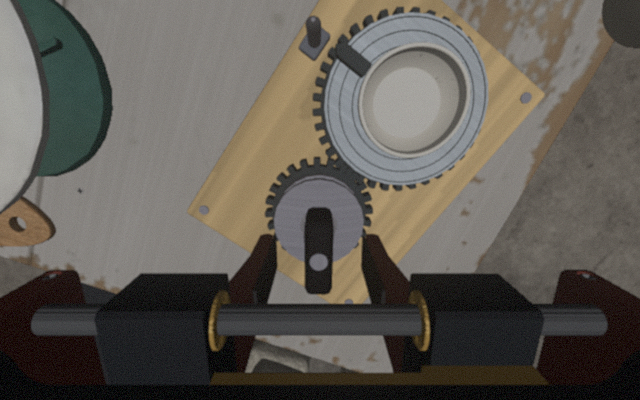

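The wheel follows the knob and now reads about 0, with the ridge at (352,57) facing the post at (314,22). I retreat and check.

Run:
```python
from h import *
from bench import *
p=current_position()
servo_line([p[0],p[1],.19],rate=.08)
move_ptp([.33,-.50,.22],current_orientation())
c=capture("top"); cv2.imwrite("pics/t9.png",cv2.resize(c["image"][110:310,230:490],None,fx=3,fy=3,interpolation=cv2.INTER_CUBIC))
W=cloud(c).reshape(-1,3); s=W[np.linalg.norm(W[:,:2]-K,axis=1)<.028][:,2]
print("wheel",wheel(c),"flange z",np.median(s[(s>.05)&(s<.09)]),"bar top",np.median(s[s>.115]),current_clock())
for q in("beaker","stamp","wooden_rib","dish"): print(q,[(d["xy"],d["conf"]) for d in spot_in("top",q)[:1]])
```

```text
wheel -0.002407353905296672 flange z 0.06682696410854208 bar top 0.12521626379796538 16.6583
beaker [([293.0, 152.0], 0.78)]
stamp [([245.4, 158.0], 0.65)]
wooden_rib [([258.8, 278.5], 0.64)]
dish [([386.8, 185.8], 0.89)]
```

View pics/t9.png

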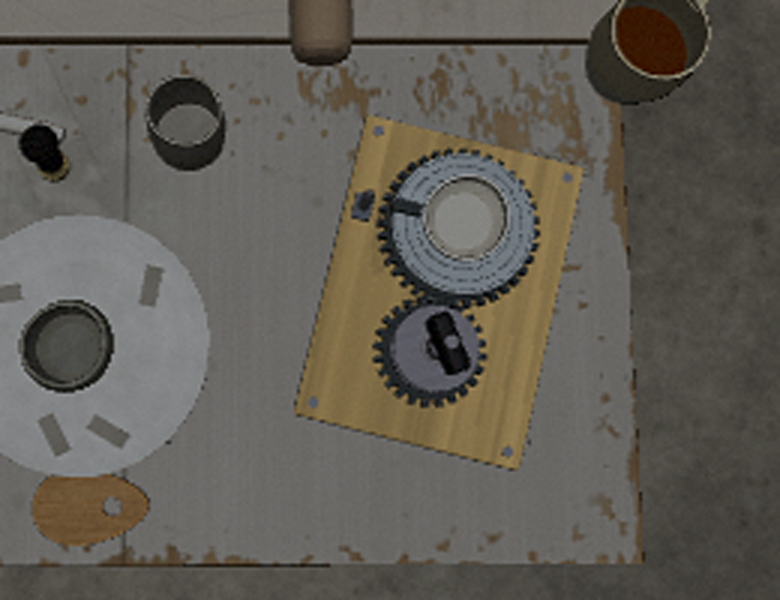

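The pointer ridge at (405,207) faces the post at (363,205). The knob is still down, and the dish and bystanders haven't moved.

```bash
python3 -c "
from bench import *
close_job(); print(current_clock())"
```

```text
the job is handed in; nothing more can be done
the job is handed in; nothing more can be done
```

The decorating wheel is in gear with its pointer at the index post, and I handed the job in at about 17 s on the robot's clock (limit 42 s).

- **Meshing:** I gripped the knob, pressed it down to its stop and turned it anticlockwise. The force readings showed no clear jump when the teeth meshed. I confirmed mesh because the wheel followed the knob and the knob stayed down when I let go.
- **Alignment:** The first pass left the wheel about 0.03 rad short. I regripped, nudged it round and released it.
- **Last checks, gripper clear:**
  - The pointer reads -0.002 rad from the post. That reading takes the post's direction from the line between the knob and wheel centres. Direct sightings of the post differed from it by 0.003 to 0.013 rad.
  - The knob is still down, its flange at 67 mm and its bar top at 125 mm, about 15 mm below where they started.
  - The dish is still in the middle of the wheel.
  - The beaker, stamp and rib look the same in the top view. The detector's positions for them moved by at most about 2.5 pixels, within its usual error.

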